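# Lay the standing organizer down and push it home

### The arm

A 7-joint arm with a two-finger parallel gripper is mounted at the origin on the work surface. World frame = base frame: x ahead of the robot, y to its left, z up, the work surface at z = 0. Lengths are in m, angles in degrees, forces in N, time in s.
With the tool pointing down it reaches from about 0.425 to 0.825 m from the base axis. Payload 3.6 kg.
Tool frame: the origin (TCP) lies midway between the tips of the shut fingers; the grasp point (between the pads) lies 19 mm behind it; z points along the fingers, x is the direction in which the jaws open and shut, and the axes are right-handed (so a half turn about z gives the same grasp; the last joint's range is limited). The gripper opens to 85 mm and grips with 20 to 120 N. Pads are 22 mm wide; open, the fingers measure 114 mm over their backs; the gripper's body (76 mm by 85 mm) begins 54 mm behind the grasp point. The pads swing forward as they close: fully open they stand 13 mm farther back than shut.
Start: joints at [73.195, 35.231, -0.722, 81.555, 0.464, 63.22, -2.315], TCP at [0.171, -0.627, 0.231] pointing down, gripper open.
Joint ranges: [-178.69, 178.69], [-17.37, 117.87], [-77.05, 75.6], [15.02, 138.74], [-78.02, 258.01], [0.78, 113.62], [-162.83, 162.83]. Speed limits (degrees/s): [159.86, 159.86, 180, 180, 180, 180, 180].

### API

Orientations are given as [roll, pitch, yaw] about the fixed x, y, z axes, in that order (R = Rz(yaw) Ry(pitch) Rx(roll)).
In Python, from plant import robot gives the robot as it stands.
- The arm moves only by the tool send_rows, never from a script. Its argument "rows" is a list of rows, each an object of numbers: "tx", "ty", "tz": the shift along the world's x, y, z in m; "rx", "ry", "rz": the turn, a rotation vector about the world's x, y, z in degrees. A call has 1 to 5 rows; each row is the pose to reach, as a shift and turn from the pose commanded when the call began; what a row does not reach only later rows make up. A row lasts 1/12 s, in which the tool goes at most 41.7 mm and 7.16 degrees, less where a joint would pass 70% of its speed; a pose out of reach is approached as far as the arm can. A call with a gripper value outside its range is refused whole. "grip" is the opening, from -1 (shut) to 1 (fully open), so that 0 is half open, set as the call begins (left out, the last holds). The fingers move at their own pace and stop on an object; "force" is the grip in N (left out, the last holds). Time passes only in rows, so rows that repeat a pose let the fingers close. It gives the time, the measured TCP pose, the force and the opening at its end, in the units of the state.
- robot.read_state(): the state, without advancing time (a new reading comes with each control period).
- robot.grab_frame(name): name is "scene" or "top" or "wrist"; returns the picture (480x640x3 uint8, blue, green, red); there is no depth.
- robot.camera_params(name): a dict with "fx", "fy", "cx", "cy" (pixels), "pose" (4x4, takes a point from camera to world coordinates); the wrist camera has in their place "T_tool_cam" (4x4, takes a point from camera to tool coordinates, whose origin is the TCP and whose axes are the tool frame's). Camera axes: x right, y up, looking along -z (the intrinsics and any distortion apply to the point x, -y, -z); pixel columns grow to the right and rows downward; lengths in m; the calibration is good to about 2 mm. A picture is of the moment at which its call begins: read the wrist's pose just before it. camera_params takes no time and is no camera call.
- robot.sign_off(): hands the job in, once; it reports no verdict.
The state is a dict: "time": time; "q": joint angles; "qd": joint speeds; "effort": joint torques, N m; "tcp_pos": TCP position; "orientation": TCP orientation; "force": force on the tool from outside, world axes, zero at the start; "ft_torque": the same for the moment, N m; "opening": finger opening in m.
Only numpy, scipy, OpenCV 4.12 (cv2) and the standard library are available. Lean on these libraries where they do the work, as an engineer would, in place of code of your own. Each camera call takes 0.05 s, during which the arm holds its last target. There are 200 camera calls.

### The job

The clear organizer on the closet shelf is standing on its long edge. Push it over, away from the robot, so that it lies flat in front of the low wooden riser with its lid facing up; then push it along the shelf until its long edge sits snugly along the riser's front. Do it by pushing only, never lifting the organizer, and leave the dish, the headlamp, the carabiners and the light switch as they are.

Things in the scene. Friction and masses are not known exactly. Their poses are not given: they have to be found in the camera images.
- organizer_center (a point): Centre of the loose, closed, clear plastic organizer: a rigid box 36 mm thick (own x), 150 mm long (y), 90 mm (z), 0.2 to 0.45 kg, evenly weighted. Starts standing on a long edge, own z up, this point 45 mm above the shelf; its -x face, looking roughly to the robot, is the lid. Lying with the lid up: own x points down, own z away from the robot, this point 18 mm above the shelf
- organizer_latches (a point): Middle of the lid face's latched long edge (grey lid frame, two black latches), flush with the box: 18 mm towards own -x and 45 mm towards own +z from the centre. At the start it is the top edge nearest the robot, 90 mm up. Pushed near there the box tips rather than slides; once leaned about 22 degrees it falls by itself
- riser: Fixed low wooden riser behind the organizer: a slab 120 mm deep (own x), 460 mm long (y), 22 mm high. Origin at the centre of its underside, at shelf height; own x points away from the robot; its front, which the organizer must meet, is the plane own x = -60 mm. The standing organizer's far face is 130 to 180 mm before that front and turned up to 0.25 rad from it
- dish: Loose blue ceramic dish, 84 mm across, 30 mm high, standing on the riser's left half; origin at the centre of its underside. Bystander
- headlamp_center (a point): Centre of the loose grey headlamp (about 55 x 75 x 48 mm) on the shelf, right of the organizer; 25 mm above the shelf. Bystander
- carabiners: Pair of linked silver carabiners lying on the shelf left of the organizer, one rigid loose piece about 170 x 50 x 10 mm, long along own x; origin at its middle, at shelf height. Bystander
- switch (a joint): Small white toggle switch for the LED strip, fixed on top of the riser's right half, ball-ended lever 30 mm long: 0 = leaning to the robot, 0.8 rad = leaning away; it stays where it is left. Bystander

How it is judged (in metres and radians):
On the way, in this order (a step that is already met when the one before it is completed fails the run):
1. the organizer lies flat on the shelf, lid up (angle between organizer_center's own x axis and vertical above 3.02 rad and height (world z) of organizer_center below 0.024 m), for 0.2 s.
2. its long edge is against the riser's front (x of organizer_center in the frame of riser above -0.112 m and angle between the z axis of organizer_center and the x axis of riser, either way round below 0.08 rad), for 0.2 s.
At the end, for the whole second after the job is handed in: The organizer lies flat on the shelf (within 0.12 rad), lid up, at rest, its long edge along the riser's front: centre within 7 mm of touching distance, turned less than 0.08 rad from the front, and within 160 mm of the riser's middle (all of step 1 and all of step 2 and x of organizer_center in the frame of riser below -0.098 m and y of organizer_center in the frame of riser between -0.16 and 0.16 m and linear speed of organizer below 0.02 m/s).
It fails at once if the organizer is lifted (height (world z) of organizer_center above 0.062 m).
It fails at once if the dish is moved (distance of dish from where it was at the start of the episode above 0.015 m).
It fails at once if the headlamp is moved (distance of headlamp_center from where it was at the start of the episode above 0.015 m).
It fails at once if the carabiners are moved (distance of carabiners from where it was at the start of the episode above 0.015 m).
It fails at once if the light switch is flipped (value of joint switch above 0.25 rad).
It also fails if it takes over 42 s, if anything falls off the work surface, if the arm or the gripper's body presses on something with over 40 N, if the wrist force passes 120 N, or if a joint passes its speed limit or range.

## Working session

There is one attempt and no reset: what is moved stays moved. The work goes in short steps, Python scripts to look and compute and a tool call to move; the robot and the scene stay as the last step left them, time stands still between calls to the robot, and variables do not carry over. Pictures are saved under pics/ and viewed, about 8 in all and at most 12, crops included, and the job is handed in when it is done.

Besides the shell and the picture viewer there is one more tool, called after ">>>" as name(argument=value, ...) on one line, values as JSON. send_rows: Moves the arm, as the interface text tells. Its arguments: {"type":"object","properties":{"rows":{"type":"array","items":{"type":"object","properties":{"tx":{"type":"number"},"ty":{"type":"number"},"tz":{"type":"number"},"rx":{"type":"number"},"ry":{"type":"number"},"rz":{"type":"number"}}}},"grip":{"type":"number"},"force":{"type":"number"}},"required":["rows"]}

```bash
ls; mkdir -p pics; cat > h.py <<'E'
import numpy as np, cv2
from plant import robot
def ray(p,u,v,T=None):
    T=np.array(p["pose"]) if T is None else T
    d=np.array([(u-p["cx"])/p["fx"],-(v-p["cy"])/p["fy"],-1.0])
    return T[:3,3],T[:3,:3]@d
def onz(p,u,v,z,T=None):
    o,d=ray(p,u,v,T); return o+d*(z-o[2])/d[2]
E
python3 - <<'E'
from h import *
for n in ("scene","top"):
    cv2.imwrite(f"pics/{n}0.png",robot.grab_frame(n)); print(n,robot.camera_params(n))
print(robot.read_state())
E
```

```text
pics
scene {'fx': 474.85983565472674, 'fy': 474.85983565472674, 'cx': 318.9265354157841, 'cy': 243.82869497748152, 'pose': array([[ 0.77542247, -0.40812168,  0.48182642,  0.99935917],
       [ 0.63143609,  0.49765855, -0.59466329, -0.43797981],
       [ 0.00290994,  0.76535786,  0.64359838,  0.59525384],
       [ 0.        ,  0.        ,  0.        ,  1.        ]])}
top {'fx': 472.308649377799, 'fy': 472.308649377799, 'cx': 314.49077705968, 'cy': 239.0759374342578, 'pose': array([[-0.02059049,  0.98880903, -0.14775903,  0.5473983 ],
       [-0.99973962, -0.0189096 ,  0.01277175,  0.01082468],
       [ 0.00983475,  0.14798353,  0.98894092,  0.78152165],
       [ 0.        ,  0.        ,  0.        ,  1.        ]])}
{'time': 0.1, 'q': array([73.19652468, 35.28350585, -0.72270404, 81.63288642,  0.46189735,
       63.21857568, -2.31343485]), 'qd': array([-0.00400905, -0.10366836, -0.02015048, -0.19908343, -0.12988587,
       -0.08715609,  0.0563195 ]), 'effort': array([ 1.65492886e-03, -4.70383966e+01,  2.60051256e-01, -1.71572363e+01,
        1.00623324e-02,  5.81425600e-03, -1.47399891e-05]), 'tcp_pos': array([ 0.17119308, -0.62633672,  0.23025196]), 'orientation': array([-1.79999761e+02,  1.32164335e-01, -7.47109173e+01]), 'force': array([-0.16981421, -0.07187433,  0.59914024]), 'ft_torque': array([-0.03670068,  0.00108431, -0.01282655]), 'opening': 0.08576396724074711}
```

View pics/top0.png

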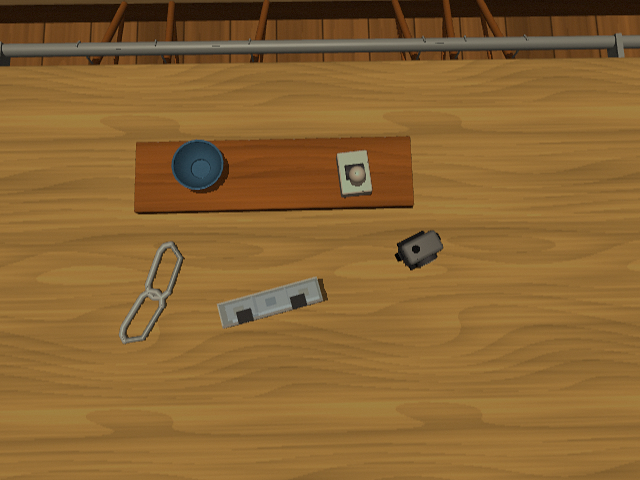

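View pics/scene0.png

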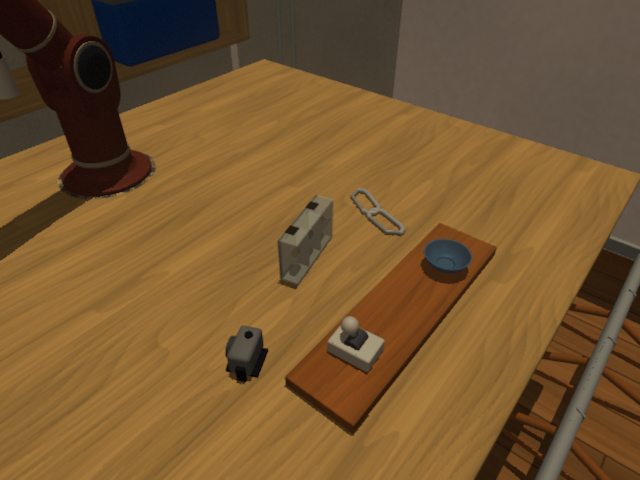

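The top view shows the organizer's top with corners at about (218,305), (319,278), (325,300) and (223,327). The riser front runs from (136,212) to (413,207), the carabiners are around (152,293), and the headlamp is around (420,249). The scene view agrees. Next I'll turn these into positions.

```bash
python3 - <<'E'
from h import *
im=cv2.imread("pics/top0.png");p=robot.camera_params("top")
hsv=cv2.cvtColor(im,cv2.COLOR_BGR2HSV)
m=np.zeros(im.shape[:2],np.uint8);m[265:340,205:335]=(hsv[265:340,205:335,1]<70)*255
m=cv2.morphologyEx(m,cv2.MORPH_CLOSE,np.ones((9,9)));
c=max(cv2.findContours(m,0,1)[0],key=cv2.contourArea)
b=cv2.boxPoints(cv2.minAreaRect(c));print(b)
P=np.array([onz(p,*q,.09) for q in b]);print(P.round(4),np.linalg.norm(np.diff(P,axis=0),axis=1),"centre",P.mean(0))
e=[P[i+1]-P[i] for i in range(3)];e=max(e,key=np.linalg.norm);print("long edge yaw",np.degrees(np.arctan2(e[1],e[0])))
# riser front top edge: lowest red row per column
f=[]
for u in list(range(150,400,10)):
    col=im[195:225,u].astype(int); r=(hsv[195:225,u,0]<13)&(hsv[195:225,u,1]>150)&(col[:,2]>100)
    f.append((u,195+np.nonzero(r)[0].max()+.5))
f=np.array(f);k=np.polyfit(f[:,0],f[:,1],1);print(k,np.abs(np.polyval(k,f[:,0])-f[:,1]).max())
for u in (136,413,274.5):print("riser",onz(p,u,np.polyval(k,u),.022).round(4))
for n,u,v,z in [("carab R",184,258,.0),("carab low",147,340,0),("carab mid",152,293,0),("head",420,249,.04),("head left",395,258,.02)]:print(n,onz(p,u,v,z).round(3))
E
```

```text
[[215.88272 303.86133]
 [316.2707  276.12256]
 [323.05002 300.65723]
 [222.66205 328.396  ]]
[[ 5.586e-01  1.466e-01  9.000e-02]
 [ 5.959e-01  4.000e-04  9.000e-02]
 [ 5.601e-01 -8.700e-03  9.000e-02]
 [ 5.235e-01  1.365e-01  9.000e-02]] [0.15084014 0.03693809 0.14972317] centre [0.55951004 0.06871187 0.09      ]
long edge yaw -75.70903023212992Traceback (most recent call last):
  File "<stdin>", line 14, in <module>
    return umr_maximum(a, axis, None, out, keepdims, initial, where)
ValueError: zero-size array to reduction operation maximum which has no identity
```

```bash
python3 - <<'E'
from h import *
im=cv2.imread("pics/top0.png");p=robot.camera_params("top")
hsv=cv2.cvtColor(im,cv2.COLOR_BGR2HSV)
print(hsv[198:222,250].tolist())
g=cv2.GaussianBlur(im,(3,3),0)[:,:,1].astype(float)
f=[]
for u in range(150,400,10):
    r=hsv[195:225,u,0].astype(int); d=np.diff(cv2.GaussianBlur(im,(3,3),0)[195:225,u,2].astype(float)); f.append((u,195+d.argmin()+.5))
f=np.array(f);k=np.polyfit(f[:,0],f[:,1],1);print(k,np.abs(np.polyval(k,f[:,0])-f[:,1]).max())
for u in (136,413,274.5):print("riser",onz(p,u,np.polyval(k,u),.022).round(4))
for n,u,v,z in [("carab R",184,258,.0),("carab low",147,340,0),("carab mid",152,293,0),("head",420,249,.04),("head left",395,258,.02)]:print(n,onz(p,u,v,z).round(3))
E
```

```text
[[13, 199, 140], [14, 212, 141], [14, 208, 141], [13, 198, 139], [13, 205, 133], [13, 207, 134], [13, 207, 137], [13, 203, 137], [14, 204, 136], [13, 198, 139], [13, 208, 124], [13, 211, 81], [9, 239, 31], [17, 180, 82], [17, 162, 131], [17, 161, 144], [18, 163, 144], [18, 162, 146], [18, 161, 152], [18, 164, 157], [18, 160, 159], [19, 157, 158], [20, 152, 159], [18, 157, 156]]
[-2.38461538e-02  2.14738462e+02] 0.4846153846154664
riser [0.712  0.2917 0.022 ]
riser [ 0.7147 -0.1624  0.022 ]
riser [0.7134 0.0656 0.022 ]
carab R [0.637 0.218 0.   ]
carab low [0.504 0.275 0.   ]
carab mid [0.58  0.269 0.   ]
head [ 0.639 -0.166  0.04 ]
head left [ 0.628 -0.129  0.02 ]
```

Everything matches the sizes given: the organizer top measures 150 x 37 mm, the far face is about 136 mm before the riser front (x≈0.7135, yaw≈0.3°), and the organizer normal points at yaw≈14.3°. The tool's jaw axis (yaw −74.7°) already lies along the long edge. I'll go to a point behind the organizer.

>>> send_rows(rows=[{"tx": 0.025, "ty": 0.03}, {"tx": 0.05, "ty": 0.06}, {"tx": 0.075, "ty": 0.09}, {"tx": 0.1, "ty": 0.12}, {"tx": 0.125, "ty": 0.15}], grip=1)

```text
schema error: expected keys tx, ty, tz, rx, ry, rz
```

>>> send_rows(rows=[{"tx": 0.025, "ty": 0.03}, {"tx": 0.05, "ty": 0.06}, {"tx": 0.075, "ty": 0.09}, {"tx": 0.1, "ty": 0.12}, {"tx": 0.125, "ty": 0.15}])

```text
schema error: expected keys tx, ty, tz, rx, ry, rz
```

>>> send_rows(rows=[{"tx": 0.008, "ty": 0.038}, {"tx": 0.016, "ty": 0.076}, {"tx": 0.024, "ty": 0.114}, {"tx": 0.032, "ty": 0.152}, {"tx": 0.04, "ty": 0.19}])

```text
schema error: expected keys tx, ty, tz, rx, ry, rz
```

>>> send_rows(rows=[{"tx": 0.008, "ty": 0.038}, {"tx": 0.016, "ty": 0.076}, {"tx": 0.024, "ty": 0.114}, {"tx": 0.032, "ty": 0.152, "rz": -1}, {"tx": 0.04, "ty": 0.18, "rz": -1}])

```text
schema error: expected keys tx, ty, tz, rx, ry, rz
```

Every row needs all six keys.

>>> send_rows(rows=[{"tx": 0.025, "ty": 0.03, "tz": 0, "rx": 0, "ry": 0, "rz": 0}, {"tx": 0.05, "ty": 0.06, "tz": 0, "rx": 0, "ry": 0, "rz": 0}, {"tx": 0.075, "ty": 0.09, "tz": 0, "rx": 0, "ry": 0, "rz": 0}, {"tx": 0.1, "ty": 0.12, "tz": 0, "rx": 0, "ry": 0, "rz": 0}, {"tx": 0.125, "ty": 0.15, "tz": 0, "rx": 0, "ry": 0, "rz": 0}], grip=1)

```text
time: 0.52
tcp_pos: [0.2971, -0.4751, 0.2309]
orientation: [180.0, 0.1, -74.7]
force: [0.9, -0.6, -0.2]
opening: 0.0855
```

>>> send_rows(rows=[{"tx": 0.025, "ty": 0.03, "tz": 0, "rx": 0, "ry": 0, "rz": 0}, {"tx": 0.05, "ty": 0.06, "tz": 0, "rx": 0, "ry": 0, "rz": 0}, {"tx": 0.075, "ty": 0.09, "tz": 0, "rx": 0, "ry": 0, "rz": 0}, {"tx": 0.1, "ty": 0.12, "tz": 0, "rx": 0, "ry": 0, "rz": 0}, {"tx": 0.125, "ty": 0.15, "tz": 0, "rx": 0, "ry": 0, "rz": 0}])

```text
time: 0.93
tcp_pos: [0.422, -0.3252, 0.231]
orientation: [180.0, 0.0, -74.7]
force: [0.9, -0.1, 0.1]
opening: 0.0852
```

>>> send_rows(rows=[{"tx": 0.008, "ty": 0.038, "tz": 0, "rx": 0, "ry": 0, "rz": 0}, {"tx": 0.016, "ty": 0.076, "tz": 0, "rx": 0, "ry": 0, "rz": 0}, {"tx": 0.024, "ty": 0.114, "tz": 0, "rx": 0, "ry": 0, "rz": 0}, {"tx": 0.032, "ty": 0.152, "tz": 0, "rx": 0, "ry": 0, "rz": 0}, {"tx": 0.04, "ty": 0.19, "tz": 0, "rx": 0, "ry": 0, "rz": 0}])

```text
time: 1.35
tcp_pos: [0.4611, -0.1351, 0.2311]
orientation: [180.0, 0.0, -74.7]
force: [0.7, 0.5, 0.4]
opening: 0.0851
```

>>> send_rows(rows=[{"tx": 0.008, "ty": 0.038, "tz": 0, "rx": 0, "ry": 0, "rz": 0}, {"tx": 0.016, "ty": 0.076, "tz": 0, "rx": 0, "ry": 0, "rz": 0}, {"tx": 0.024, "ty": 0.114, "tz": 0, "rx": 0, "ry": 0, "rz": -1}, {"tx": 0.032, "ty": 0.152, "tz": 0, "rx": 0, "ry": 0, "rz": -1}, {"tx": 0.04, "ty": 0.18, "tz": 0, "rx": 0, "ry": 0, "rz": -1}])

```text
time: 1.77
tcp_pos: [0.501, 0.0471, 0.2312]
orientation: [180.0, 0.1, -75.5]
force: [0.7, 0.5, 0.7]
opening: 0.0851
```

>>> send_rows(rows=[{"tx": 0, "ty": 0.003, "tz": -0.035, "rx": 0, "ry": 0, "rz": 0}, {"tx": 0, "ty": 0.006, "tz": -0.07, "rx": 0, "ry": 0, "rz": 0}, {"tx": 0, "ty": 0.006, "tz": -0.105, "rx": 0, "ry": 0, "rz": 0}, {"tx": 0, "ty": 0.006, "tz": -0.14, "rx": 0, "ry": 0, "rz": 0}, {"tx": 0, "ty": 0.006, "tz": -0.168, "rx": 0, "ry": 0, "rz": 0}])

```text
time: 2.18
tcp_pos: [0.5002, 0.049, 0.0609]
orientation: [179.9, 0.0, -75.7]
force: [0.4, 0.3, -0.2]
opening: 0.0851
```

```bash
python3 - <<'E'
from h import *
cv2.imwrite("pics/s1.png",robot.grab_frame("scene")[100:400,150:550]); s=robot.read_state(); print(s["tcp_pos"],s["orientation"],s["force"])
E
```

```text
[0.49695124 0.04858068 0.05659283] [ 1.79321838e+02  8.91718551e-02 -7.56808267e+01] [-0.96305527 -0.547055   -2.04466905]
```

View pics/s1.png

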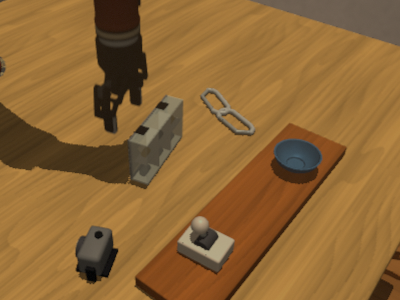

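The picture shows the gripper behind the organizer, fingers aligned with its face near the latches and all bystanders clear. Now I'll approach and push slowly along the organizer's normal.

>>> send_rows(rows=[{"tx": 0.007, "ty": 0.002, "tz": 0, "rx": 0, "ry": 0, "rz": 0}, {"tx": 0.013, "ty": 0.003, "tz": 0, "rx": 0, "ry": 0, "rz": 0}, {"tx": 0.018, "ty": 0.005, "tz": 0, "rx": 0, "ry": 0, "rz": 0}, {"tx": 0.023, "ty": 0.006, "tz": 0, "rx": 0, "ry": 0, "rz": 0}, {"tx": 0.028, "ty": 0.007, "tz": 0, "rx": 0, "ry": 0, "rz": 0}])

```text
time: 2.65
tcp_pos: [0.5313, 0.0564, 0.0651]
orientation: [-179.8, -0.0, -75.7]
force: [0.1, 0.2, -0.2]
opening: 0.0856
```

>>> send_rows(rows=[{"tx": 0.003, "ty": 0.001, "tz": 0, "rx": 0, "ry": 0, "rz": 0}, {"tx": 0.006, "ty": 0.0015, "tz": 0, "rx": 0, "ry": 0, "rz": 0}, {"tx": 0.009, "ty": 0.002, "tz": 0, "rx": 0, "ry": 0, "rz": 0}, {"tx": 0.012, "ty": 0.003, "tz": 0, "rx": 0, "ry": 0, "rz": 0}, {"tx": 0.015, "ty": 0.004, "tz": 0, "rx": 0, "ry": 0, "rz": 0}])

```text
time: 3.07
tcp_pos: [0.5443, 0.0598, 0.0633]
orientation: [180.0, -0.0, -75.7]
force: [-0.6, 0.5, 0.4]
opening: 0.0859
```

>>> send_rows(rows=[{"tx": 0.004, "ty": 0.001, "tz": 0, "rx": 0, "ry": 0, "rz": 0}, {"tx": 0.008, "ty": 0.002, "tz": 0, "rx": 0, "ry": 0, "rz": 0}, {"tx": 0.012, "ty": 0.003, "tz": 0, "rx": 0, "ry": 0, "rz": 0}, {"tx": 0.015, "ty": 0.004, "tz": 0, "rx": 0, "ry": 0, "rz": 0}, {"tx": 0.018, "ty": 0.0045, "tz": 0, "rx": 0, "ry": 0, "rz": 0}])

```text
time: 3.48
tcp_pos: [0.563, 0.0649, 0.0633]
orientation: [-180.0, 0.0, -75.7]
force: [-0.0, -0.4, 0.4]
opening: 0.0854
```

```bash
python3 - <<'E'
from h import *
cv2.imwrite("pics/s2.png",robot.grab_frame("scene")[100:400,150:550]); s=robot.read_state(); print(s["tcp_pos"],s["orientation"],s["force"])
E
```

```text
[0.56371073 0.0649476  0.0632993 ] [-1.79902087e+02  6.28319217e-03 -7.56980918e+01] [ 0.7093242  -0.22593839  0.85855595]
```

View pics/s2.png

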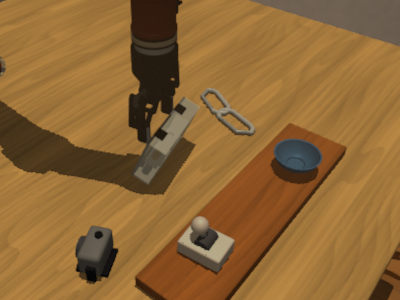

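The organizer is leaning far over and the force is gone, so it's falling by itself. I'll back off and look from above.

>>> send_rows(rows=[{"tx": -0.012, "ty": -0.003, "tz": 0, "rx": 0, "ry": 0, "rz": 0}, {"tx": -0.024, "ty": -0.006, "tz": 0, "rx": 0, "ry": 0, "rz": 0}, {"tx": -0.036, "ty": -0.009, "tz": 0, "rx": 0, "ry": 0, "rz": 0}, {"tx": -0.046, "ty": -0.011, "tz": 0, "rx": 0, "ry": 0, "rz": 0}, {"tx": -0.055, "ty": -0.014, "tz": 0, "rx": 0, "ry": 0, "rz": 0}])

```text
time: 3.95
tcp_pos: [0.5067, 0.0506, 0.0633]
orientation: [180.0, 0.0, -75.7]
force: [0.4, 1.3, -0.1]
opening: 0.0855
```

```bash
python3 - <<'E'
from h import *
im=robot.grab_frame("top");cv2.imwrite("pics/top2.png",im[120:420,100:500]);cv2.imwrite("pics/top2full.png",im); s=robot.read_state(); print(s["tcp_pos"],s["orientation"],s["force"])
E
```

```text
[0.50436057 0.04955538 0.06311276] [ 1.79772308e+02 -3.55543857e-03 -7.57342630e+01] [-2.21454476 -0.0534605   0.09779992]
```

View pics/top2.png

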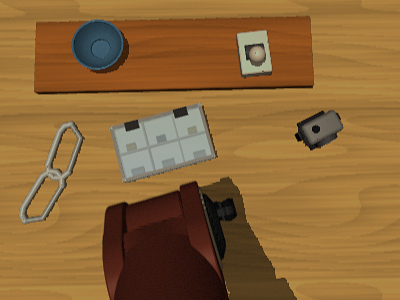

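It is flat with the lid up and the latches towards the riser. In the full image the corners are about (210,248), (303,224), (315,276) and (223,301). Now I'll measure them at z=0.036.

```bash
cat > m.py <<'E'
from h import *
import sys
def meas(f,box):
    im=cv2.imread(f);p=robot.camera_params("top");x0,y0,x1,y1=box
    hsv=cv2.cvtColor(im,cv2.COLOR_BGR2HSV);m=np.zeros(im.shape[:2],np.uint8)
    m[y0:y1,x0:x1]=(hsv[y0:y1,x0:x1,1]<85)*255
    m=cv2.morphologyEx(cv2.morphologyEx(m,cv2.MORPH_CLOSE,np.ones((9,9))),cv2.MORPH_OPEN,np.ones((5,5)))
    c=max(cv2.findContours(m,0,1)[0],key=cv2.contourArea)
    b=cv2.boxPoints(cv2.minAreaRect(c));P=np.array([onz(p,*q,.036) for q in b])
    e=[P[i+1]-P[i] for i in range(3)];l=[np.linalg.norm(k) for k in e];k=e[int(np.argmax(l))]
    print(b.round(1).tolist(),P.round(4).tolist(),np.round(l,4),"centre",P.mean(0).round(4),"edge yaw",np.degrees(np.arctan2(k[1],k[0])))
if __name__=="__main__": meas(sys.argv[1],list(map(int,sys.argv[2:6])))
E
python3 m.py pics/top2full.png 195 215 325 308
```

```text
[[207.6999969482422, 247.10000610351562], [300.29998779296875, 222.10000610351562], [315.6000061035156, 278.20001220703125], [222.89999389648438, 303.29998779296875]] [[0.6491, 0.1711, 0.036], [0.6868, 0.0233, 0.036], [0.5964, 0.0008, 0.036], [0.5602, 0.1463, 0.036]] [0.1525 0.0932 0.1499] centre [0.6231 0.0854 0.036 ] edge yaw -75.66654744006287
```

It agrees with the predicted fall: centre at (0.622, 0.085), yaw 14.3°. I'll lower the open fingers behind it.

>>> send_rows(rows=[{"tx": 0, "ty": 0.002, "tz": -0.015, "rx": 0, "ry": 0, "rz": 0}, {"tx": 0, "ty": 0.005, "tz": -0.03, "rx": 0, "ry": 0, "rz": 0}, {"tx": 0, "ty": 0.005, "tz": -0.045, "rx": 0, "ry": 0, "rz": 0}, {"tx": 0, "ty": 0.005, "tz": -0.055, "rx": 0, "ry": 0, "rz": 0}, {"tx": 0, "ty": 0.005, "tz": -0.057, "rx": 0, "ry": 0, "rz": 0}])

```text
time: 4.42
tcp_pos: [0.5067, 0.0555, 0.0047]
orientation: [179.8, 0.0, -75.7]
force: [-0.5, 0.3, 0.7]
opening: 0.0858
```

>>> send_rows(rows=[{"tx": 0.01, "ty": 0.0025, "tz": 0, "rx": 0, "ry": 0, "rz": 0}, {"tx": 0.022, "ty": 0.0055, "tz": 0, "rx": 0, "ry": 0, "rz": 0}, {"tx": 0.034, "ty": 0.009, "tz": 0, "rx": 0, "ry": 0, "rz": 0}, {"tx": 0.045, "ty": 0.0115, "tz": 0, "rx": 0, "ry": 0, "rz": 0}, {"tx": 0.052, "ty": 0.013, "tz": 0, "rx": 0, "ry": 0, "rz": 0}])

```text
time: 4.83
tcp_pos: [0.5613, 0.0689, 0.0069]
orientation: [-179.9, -0.0, -75.7]
force: [0.6, -0.4, -0.1]
opening: 0.0854
```

>>> send_rows(rows=[{"tx": 0.004, "ty": 0.001, "tz": 0, "rx": 0, "ry": 0, "rz": 0}, {"tx": 0.008, "ty": 0.002, "tz": 0, "rx": 0, "ry": 0, "rz": -1}, {"tx": 0.012, "ty": 0.003, "tz": 0, "rx": 0, "ry": 0, "rz": -2.5}, {"tx": 0.016, "ty": 0.004, "tz": 0, "rx": 0, "ry": 0, "rz": -4}, {"tx": 0.02, "ty": 0.005, "tz": 0, "rx": 0, "ry": 0, "rz": -5.5}])

```text
time: 5.25
tcp_pos: [0.5772, 0.074, 0.006]
orientation: [179.7, 0.0, -81.3]
force: [-4.2, 1.2, 2.8]
opening: 0.0853
```

>>> send_rows(rows=[{"tx": 0.004, "ty": 0.001, "tz": 0, "rx": 0, "ry": 0, "rz": -1.7}, {"tx": 0.008, "ty": 0.002, "tz": 0, "rx": 0, "ry": 0, "rz": -3.4}, {"tx": 0.012, "ty": 0.003, "tz": 0, "rx": 0, "ry": 0, "rz": -5.1}, {"tx": 0.016, "ty": 0.003, "tz": 0, "rx": 0, "ry": 0, "rz": -6.8}, {"tx": 0.019, "ty": 0.003, "tz": 0, "rx": 0, "ry": 0, "rz": -8.5}])

```text
time: 5.67
tcp_pos: [0.5992, 0.0767, 0.0062]
orientation: [-180.0, 0.0, -89.9]
force: [-1.7, 0.8, -0.8]
opening: 0.0854
```

```bash
python3 - <<'E'
from h import *
im=robot.grab_frame("top");cv2.imwrite("pics/top3.png",im[120:420,100:500]);cv2.imwrite("pics/top3full.png",im); s=robot.read_state(); print(s["tcp_pos"],s["orientation"],s["force"])
E
```

```text
[0.59998485 0.07660025 0.00632193] [-1.79875034e+02  6.86197658e-03 -8.99315494e+01] [ 0.16205508  0.56779259 -0.26634963]
```

View pics/top3.png

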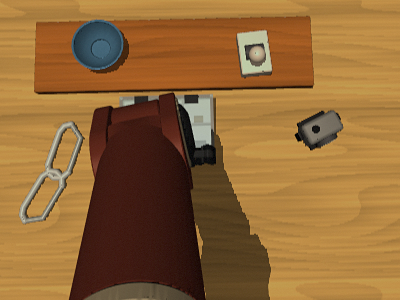

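The organizer is now parallel to the riser, its far edge at crop row ~95 against the riser front at ~91, so about 1 cm is left. I'll push slowly and watch the force.

>>> send_rows(rows=[{"tx": 0.002, "ty": 0, "tz": 0, "rx": 0, "ry": 0, "rz": 0}, {"tx": 0.004, "ty": 0, "tz": 0, "rx": 0, "ry": 0, "rz": 0.2}, {"tx": 0.006, "ty": 0, "tz": 0, "rx": 0, "ry": 0, "rz": 0.2}, {"tx": 0.008, "ty": 0, "tz": 0, "rx": 0, "ry": 0, "rz": 0.2}, {"tx": 0.01, "ty": 0, "tz": 0, "rx": 0, "ry": 0, "rz": 0.2}])

```text
time: 6.13
tcp_pos: [0.6084, 0.0761, 0.0063]
orientation: [180.0, -0.0, -89.5]
force: [-2.7, 0.3, 2.3]
opening: 0.0852
```

>>> send_rows(rows=[{"tx": 0.001, "ty": 0, "tz": 0, "rx": 0, "ry": 0, "rz": 0}, {"tx": 0.0015, "ty": 0, "tz": 0, "rx": 0, "ry": 0, "rz": 0}, {"tx": 0.002, "ty": 0, "tz": 0, "rx": 0, "ry": 0, "rz": 0}, {"tx": 0.0025, "ty": 0, "tz": 0, "rx": 0, "ry": 0, "rz": 0}, {"tx": 0.003, "ty": 0, "tz": 0, "rx": 0, "ry": 0, "rz": 0}])

```text
time: 6.55
tcp_pos: [0.6112, 0.0763, 0.0063]
orientation: [180.0, -0.0, -89.5]
force: [-4.6, -1.0, 2.7]
opening: 0.0853
```

>>> send_rows(rows=[{"tx": 0.0007, "ty": 0, "tz": 0, "rx": 0, "ry": 0, "rz": 0}, {"tx": 0.0014, "ty": 0, "tz": 0, "rx": 0, "ry": 0, "rz": 0}, {"tx": 0.002, "ty": 0, "tz": 0, "rx": 0, "ry": 0, "rz": 0}, {"tx": 0.002, "ty": 0, "tz": 0, "rx": 0, "ry": 0, "rz": 0}, {"tx": 0.002, "ty": 0, "tz": 0, "rx": 0, "ry": 0, "rz": 0}])

```text
time: 6.97
tcp_pos: [0.6129, 0.0765, 0.0063]
orientation: [179.9, -0.0, -89.5]
force: [-4.5, -0.4, 4.1]
opening: 0.0857
```

>>> send_rows(rows=[{"tx": 0.0007, "ty": 0, "tz": 0, "rx": 0, "ry": 0, "rz": 0}, {"tx": 0.0014, "ty": 0, "tz": 0, "rx": 0, "ry": 0, "rz": 0}, {"tx": 0.002, "ty": 0, "tz": 0, "rx": 0, "ry": 0, "rz": 0}, {"tx": 0.002, "ty": 0, "tz": 0, "rx": 0, "ry": 0, "rz": 0}, {"tx": 0.002, "ty": 0, "tz": 0, "rx": 0, "ry": 0, "rz": 0}])

```text
time: 7.38
tcp_pos: [0.6128, 0.0765, 0.0062]
orientation: [179.7, -0.0, -89.5]
force: [-8.0, -0.7, 6.3]
opening: 0.0854
```

The tool has stalled at 0.6128 m as the force rises, right where touching was expected. I'll press slightly more, then back off and check.

>>> send_rows(rows=[{"tx": 0.001, "ty": 0, "tz": 0, "rx": 0, "ry": 0, "rz": 0}, {"tx": 0.002, "ty": 0, "tz": 0, "rx": 0, "ry": 0, "rz": 0}, {"tx": 0.002, "ty": 0, "tz": 0, "rx": 0, "ry": 0, "rz": 0}, {"tx": 0.002, "ty": 0, "tz": 0, "rx": 0, "ry": 0, "rz": 0}, {"tx": 0.002, "ty": 0, "tz": 0, "rx": 0, "ry": 0, "rz": 0}])

```text
time: 7.8
tcp_pos: [0.6127, 0.0765, 0.006]
orientation: [179.4, -0.0, -89.5]
force: [-12.1, -0.1, 8.8]
opening: 0.0854
```

>>> send_rows(rows=[{"tx": -0.01, "ty": 0, "tz": 0, "rx": 0, "ry": 0, "rz": 0}, {"tx": -0.03, "ty": 0, "tz": 0, "rx": 0, "ry": 0, "rz": 0}, {"tx": -0.06, "ty": 0, "tz": 0, "rx": 0, "ry": 0, "rz": 0}, {"tx": -0.09, "ty": 0, "tz": 0.02, "rx": 0, "ry": 0, "rz": 0}, {"tx": -0.12, "ty": 0, "tz": 0.04, "rx": 0, "ry": 0, "rz": 0}])

```text
time: 8.22
tcp_pos: [0.4983, 0.0769, 0.0461]
orientation: [-179.8, 0.0, -89.5]
force: [0.3, -0.3, 0.9]
opening: 0.0855
```

```bash
python3 - <<'E'
from h import *
im=robot.grab_frame("top");cv2.imwrite("pics/top4.png",im[120:420,100:500]);cv2.imwrite("pics/top4full.png",im); s=robot.read_state(); print(s["tcp_pos"],s["orientation"],s["force"])
E
python3 m.py pics/top4full.png 205 208 325 285
```

```text
[0.49172061 0.07705399 0.04913242] [ 1.79858451e+02  3.26296309e-02 -8.94129704e+01] [-6.63889759 -1.04505254  2.00688342]
[[220.0, 265.0], [220.0, 208.0], [313.0, 208.0], [313.0, 265.0]] [[0.6202, 0.1513, 0.036], [0.7122, 0.1521, 0.036], [0.7095, 0.0026, 0.036], [0.6173, 0.0044, 0.036]] [0.092  0.1496 0.0921] centre [0.6648 0.0776 0.036 ] edge yaw -91.05728652925134
```

View pics/top4.png

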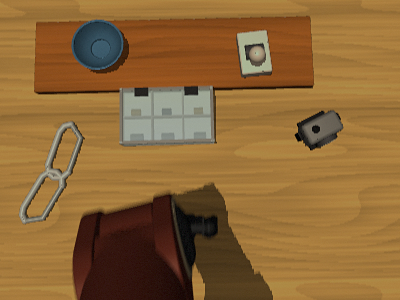

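The organizer sits tight against the riser front, lid up, and the bystanders look unmoved. I'll settle briefly and hand in.

>>> send_rows(rows=[{"tx": 0, "ty": 0, "tz": 0, "rx": 0, "ry": 0, "rz": 0}, {"tx": 0, "ty": 0, "tz": 0, "rx": 0, "ry": 0, "rz": 0}, {"tx": 0, "ty": 0, "tz": 0, "rx": 0, "ry": 0, "rz": 0}, {"tx": 0, "ty": 0, "tz": 0, "rx": 0, "ry": 0, "rz": 0}])

```text
time: 8.6
tcp_pos: [0.4995, 0.0766, 0.0459]
orientation: [-179.8, 0.0, -89.5]
force: [-0.2, -0.2, -0.1]
opening: 0.0855
```

```bash
python3 -c "
from plant import robot
print(robot.sign_off())"
```

```text
the job is handed in; nothing more can be done
None
```

I tipped the organizer over away from the robot with a slow push near its latches, and it fell flat with the lid up. I then pushed and turned it about 14° with the open fingers until it sat against the riser's front, and handed the job in at about 8.6 s. No verdict was reported.

- **Contact with the riser:** The tool stalled at x = 0.6127 m while the pushing force rose to about 12 N. That puts the organizer's centre at about x = 0.669 m, which is touching distance.
- **Final picture:** It shows the organizer lid up along the riser's front. The dish, headlamp, carabiners and switch look unmoved, though I checked those by eye only.
- **Disagreement between checks:** The image put the centre at (0.665, 0.078) m, about 4 mm nearer the robot than the contact did. It also put the long edge about 1.5° from the tool's direction. The image window clipped the far edge, so I trust the contact more; both values are within tolerance.

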